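# Draw out the surveyor's telescoping boom to the 50 mm line and hold it over the cast

## Robot

A 6-joint arm with a two-finger parallel gripper is mounted at the origin on the work surface. World frame = base frame: x ahead of the robot, y to its left, z up, the work surface at z = 0. Lengths are in m, angles in rad, forces in N, time in s.
With the tool pointing down it reaches from about 0.35 to 0.875 m from the base axis. Payload 4.2 kg.
Tool frame: the origin (TCP) lies midway between the tips of the shut fingers; the grasp point (between the pads) lies 19 mm behind it; z points along the fingers, y is the direction in which the jaws open and shut (so a half turn about z gives the same grasp; the last joint's range is limited). The gripper opens to 87 mm and grips with 3 to 60 N. Pads are 19 mm wide; open, the fingers measure 117 mm over their backs; the gripper's body (75 mm by 190 mm) begins 51 mm behind the grasp point.
Start: joints at [1.473, 0.385, 0.008, 0, -1.194, -0.259], TCP at [0.218, 0.586, 0.197] pointing down, gripper open.
Joint ranges: [-3.14, 3.14], [-1.21, 2.06], [-1.07, 1.41], [-3.16, 2.05], [-2.99, -0.16], [-3.1, 3.1]. Speed limits (rad/s): [2.79, 2.79, 3.14, 3.14, 3.14, 3.14].

## Interface

Orientations are given as a rotation vector (axis times angle).
In Python, from rig import * gives the robot as it stands. The module is installed in compiled form; this text tells all that it offers.
- The arm moves only by the tool apply_moves, never from a script. Its argument "plan" is one flat list of numbers, 5 for each row, row after row: the finger opening in m, from 0 to 0.087, then the shift along the tool's x, y, z in m, then the turn about the tool's z in degrees. In form: [hand, x, y, z, twist, hand, x, y, z, twist, ...]. A call has 1 to 10 rows; each row shifts and turns the commanded pose from where the row before left it, along the tool's axes as they then stand; what a row does not reach is not made up. A row lasts 1/8 s, in which the tool goes at most 62.5 mm and 10.7 degrees, less where a joint would pass 70% of its speed; a pose out of reach is approached as far as the arm can. A call with a gripper value outside its range is refused whole. The fingers move at their own pace and stop on an object; the grip force is fixed at half the most. Time passes only in rows, so rows that do not move let the fingers close. It gives the time, the measured TCP pose, the force and the opening at its end, in the units of the state.
- get_state(): the state, without advancing time (a new reading comes with each control period).
- read_camera(name): name is "scene" or "top"; returns the picture (400x640x3 uint8, red, green, blue); there is no depth.
- calibration(name): a dict with "camera_matrix" (3x3 intrinsics, pixels), "world_to_cam" (4x4, takes a point from world to camera coordinates). Camera axes: x right, y down, z forward; pixel columns grow to the right and rows downward; lengths in m; the calibration is good to about 2 mm. A picture is of the moment at which its call begins. calibration takes no time and is no camera call.
- hand_in(): hands the job in, once; it reports no verdict.
The state is a dict: "t": time; "joint_positions": joint angles; "joint_velocities": joint speeds; "effort": joint torques, N m; "eef_pos": TCP position; "orientation": TCP orientation; "wrist_force": force on the tool from outside, world axes, zero at the start; "torque": the same for the moment, N m; "gripper_width": finger opening in m.
Only numpy, scipy, OpenCV 4.12 (cv2) and the standard library are available. Lean on these libraries where they do the work, as an engineer would, in place of code of your own. Each camera call takes 0.05 s, during which the arm holds its last target.

## Task

Bring the surveyor's analysing rod out over the dental cast: squeeze the boom's grip head so that its release button is pushed in flush, and draw the telescoping boom straight out until the 50 mm line (the next long line after zero) just shows at the mouth of the sleeve. A spring pulls the boom home, so finish while still holding the head there, button squeezed in and boom still. Never let the boom snap back, and leave the survey table with the cast and the other things on the bench where they are.

Things in the scene. Friction and masses are not known exactly. Their poses are not given: they have to be found in the camera images.
- surveyor: Dental surveyor, fixed: grey base plate 280 x 160 x 14 mm, origin at the centre of its underside, +x along the horizontal boom outwards, z up. A steel column (22 mm thick, 230 high, axis at x -100, y -37 mm) carries the clamped aluminium sleeve, 32 wide, 29 high, 122 mm long, its height differing between starts. The boom slides out of it to +x, above y = 0 of the plate.
- grip (a point): Centre of the boom's grip head; axes as the surveyor's. Aluminium block 44 mm long (x, along the boom), 30 wide (y), 32 high, 175 to 205 mm above the bench. Squeeze its two flat sides (y -15 and +15 mm; the release button is in the +y side) from above: free space 50 mm to the sides and above. The spindle (15 mm thick, top 12 mm up) is 36 mm ahead, the sleeve's mouth 28 mm behind when home.
- button_face (a point): Middle of the face of the release button, a black square 14 x 14 mm standing 5 mm proud of the head's +y side at rest; it lies level with and opposite the head's centre and moves in along -y. Pushed flush with the side it is fully in.
- release_button (a joint): How far the release button is pushed in, m: 0 at rest, 0.005 flush with the head's side (stop at 0.0055). Its spring takes 4 N to start, 8 N at flush. It frees the lock from 0.0036 on; at rest a lock dog in a window of the sleeve's side keeps the boom home, with about 1 mm of play.
- boom (a joint): How far the boom is drawn out, m: 0 home (always at the start), 0.080 at its stop. Equals the scale reading at the sleeve's mouth: dark lines on the bar's top every 10 mm, short ones, and long ones across the full width at 0 and 50 mm; at home the 0 line is at the mouth and the rest are hidden in the sleeve. A spring pulls it home with 3 N at 0, 5 N at 50 mm; it weighs about 0.3 kg.
- sleeve_mouth (a point): Middle of the upper edge of the sleeve's open outer end, where the scale is read: 14.5 mm above the boom's axis. Does not move. Axes as the surveyor's.
- rod_tip (a point): Lower tip of the thin analysing rod (3 mm thick) that hangs from the spindle at the boom's end: 36 mm ahead of and 78 mm below the grip's centre. It passes 10 mm or more above the teeth of the cast.
- model_table: Survey table with a plaster dental cast clamped on it, one loose thing, 76 mm across, 68 mm high, 0.85 kg, standing on the base plate under the boom; origin at the centre of its underside. Leave it alone.
- spare_cast: Bystander: loose plaster dental cast, about 60 x 56 x 34 mm, origin at the centre of its underside.
- mixing_bowl: Bystander: dark rubber mixing bowl, 110 mm across, 55 mm high, origin at the centre of its underside.
- dropper_bottle: Bystander: white dropper bottle, 28 mm across, 72 mm high, origin at the centre of its underside.
- bur_block: Bystander: block with burs standing in it, 85 x 40 mm, about 52 mm high, origin at the centre of its underside.

How it is judged:
By the outcome, as a careful person would: the job done as asked, in the order asked, and still so for the second after the job is handed in, while the arm keeps its last pose, push and grip.
It also fails if it takes over 29 s, if anything falls off the work surface, if the arm or the gripper's body presses on something with over 40 N, if the wrist force passes 120 N, or if a joint passes its speed limit or range.

## Working session

There is one attempt and no reset: what is moved stays moved. The work goes in short steps, Python scripts to look and compute and a tool call to move; the robot and the scene stay as the last step left them, time stands still between calls to the robot, and variables do not carry over. Pictures are saved under pics/ and viewed, and the job is handed in when it is done.

Besides the shell and the picture viewer there is one more tool, called after "Call:" by a JSON object that holds its "method" and its "body", one argument or row to a line. apply_moves: Moves the arm, as the interface text tells. Its arguments: {"type":"object","properties":{"plan":{"type":"array"}},"required":["plan"]}

```bash
mkdir -p pics
python3 - <<'E'
from rig import *
import cv2
for n in("scene","top"):
    im=read_camera(n); cv2.imwrite(f"pics/{n}0.png",im[:,:,::-1])
    c=calibration(n); print(n,c["camera_matrix"].round(1).tolist(),c["world_to_cam"].round(4).tolist())
print(get_state())
E
```

```text
scene [[402.4, 0.0, 321.8], [0.0, 402.4, 201.4], [0.0, 0.0, 1.0]] [[0.1665, 0.986, -0.0081, -0.0852], [0.7092, -0.1254, -0.6938, -0.3256], [-0.6851, 0.1097, -0.7202, 1.3612], [0.0, 0.0, 0.0, 1.0]]
top [[463.2, 0.0, 324.2], [0.0, 463.2, 196.1], [0.0, 0.0, 1.0]] [[-0.0397, -0.9992, -0.0034, 0.0191], [-0.9783, 0.0396, -0.2031, 0.5838], [0.2031, -0.0048, -0.9791, 1.0099], [0.0, 0.0, 0.0, 1.0]]
{'t': 0.1, 'joint_positions': array([ 1.47261079e+00,  3.85451656e-01,  6.78721278e-03, -4.38326849e-04,
       -1.19403509e+00, -2.58608614e-01]), 'joint_velocities': array([-0.00064067, -0.00254647,  0.00548586,  0.00214591,  0.00096095,
        0.00218463]), 'effort': array([-4.24536547e-04, -3.91689849e+01,  1.87935001e+01,  4.23182622e+00,
        1.34674300e-02, -7.40727705e-05]), 'eef_pos': array([0.21807046, 0.58509287, 0.19629514]), 'orientation': array([ 3.08978952e+00, -5.57390186e-01, -3.98147172e-04]), 'wrist_force': array([ 0.05184409, -0.82640536, -0.2531394 ]), 'torque': array([-0.03050933, -0.02552734, -0.06045171]), 'gripper_width': 0.08706050630460466}
```

View pics/scene0.png

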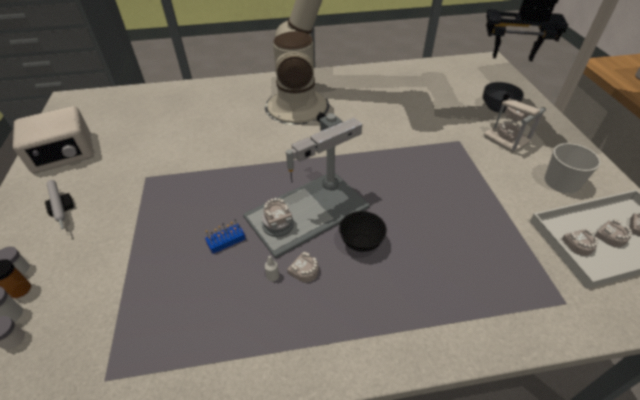

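View pics/top0.png

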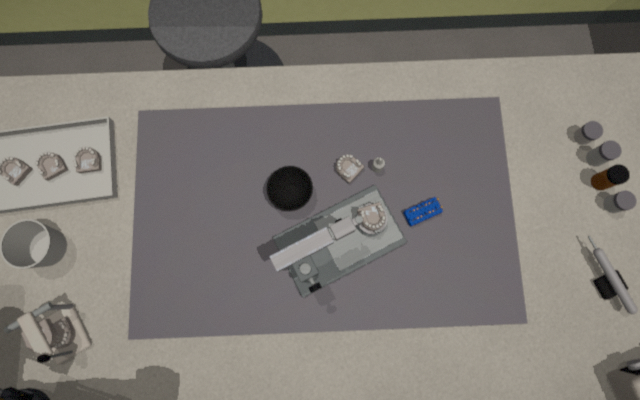

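Run:
```python
import cv2
a=cv2.imread("pics/scene0.png")[100:260,220:410]; b=cv2.imread("pics/top0.png")[170:310,250:420]
cv2.imwrite("pics/z_s.png",cv2.resize(a,None,fx=4,fy=3.7*4/3.7*0.93,interpolation=cv2.INTER_CUBIC)) if 0 else cv2.imwrite("pics/z_s.png",cv2.resize(a[:150],None,fx=4,fy=4,interpolation=cv2.INTER_CUBIC))
cv2.imwrite("pics/z_t.png",cv2.resize(b,None,fx=4,fy=4,interpolation=cv2.INTER_CUBIC))
```

```text
(no output)
```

View pics/z_s.png

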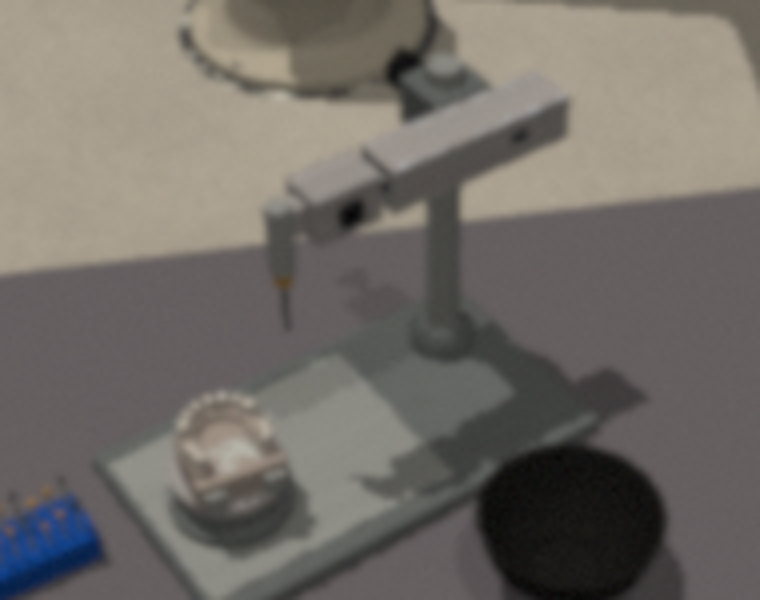

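View pics/z_t.png

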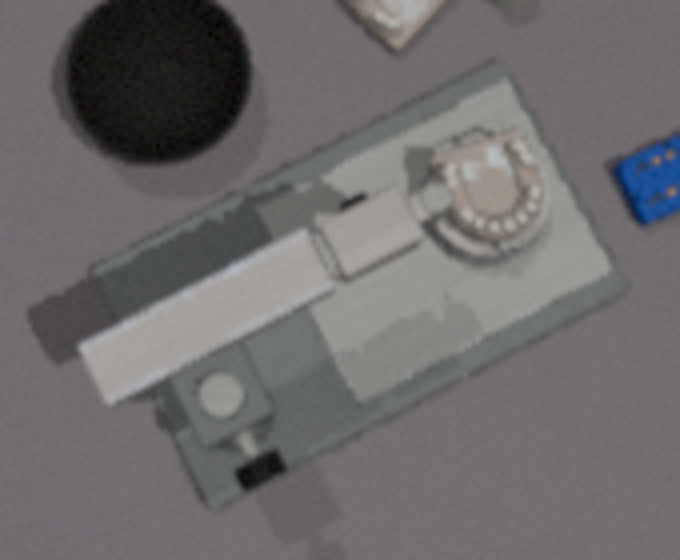

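Run:
```python
import cv2
a=cv2.imread("pics/scene0.png")[115:165,284:364]; b=cv2.imread("pics/top0.png")[205:275,265:375]
def g(a,s,x0,y0,n):
    a=cv2.resize(a,None,fx=s,fy=s,interpolation=cv2.INTER_LANCZOS4)
    a=cv2.convertScaleAbs(a,alpha=1.3)
    for i in range(0,a.shape[1]//s,10):
        cv2.putText(a,str(x0+i),(i*s,10),0,.35,(0,255,255),1);cv2.line(a,(i*s,0),(i*s,a.shape[0]),(0,120,120),1)
    for i in range(0,a.shape[0]//s,10):
        cv2.putText(a,str(y0+i),(0,i*s+10),0,.35,(0,255,255),1);cv2.line(a,(0,i*s),(a.shape[1],i*s),(0,120,120),1)
    cv2.imwrite(n,a)
g(a,10,284,115,"pics/y_s.png"); g(b,7,265,205,"pics/y_t.png")
```

```text
(no output)
```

View pics/y_s.png

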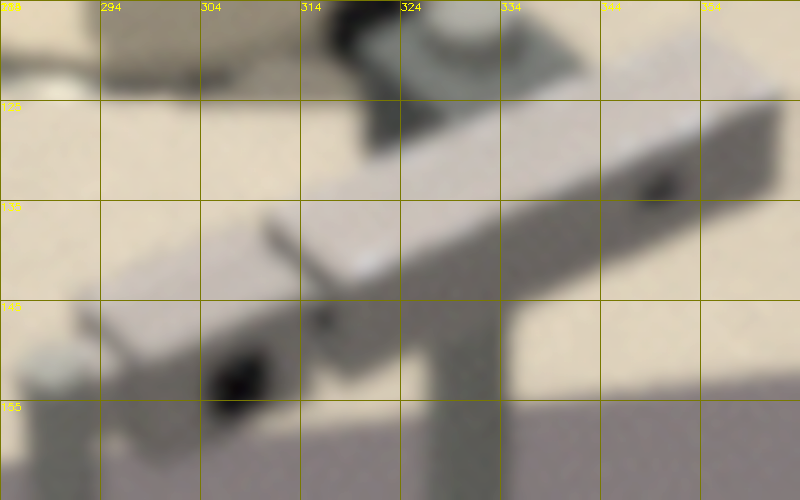

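View pics/y_t.png

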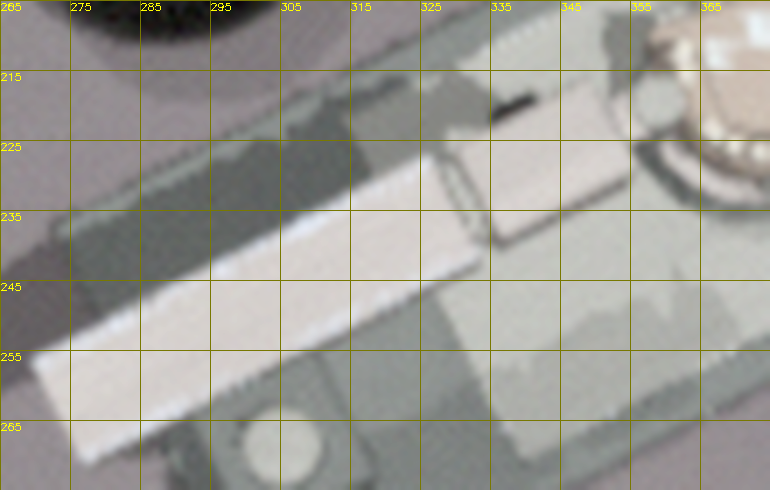

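```bash
cat > h.py <<'E'
import numpy as np, cv2
from rig import *
def P(n):
    c=calibration(n); return c["camera_matrix"]@c["world_to_cam"][:3]
def tri(s,t):
    X=cv2.triangulatePoints(P("scene"),P("top"),np.array(s,float).reshape(2,1),np.array(t,float).reshape(2,1)).ravel()
    return X[:3]/X[3]
def plane(n,uv,z):
    M=P(n); A=M[:,[0,1,3]].copy(); A[:,2]+=M[:,2]*z
    q=np.linalg.solve(A,[uv[0],uv[1],1]); return np.array([q[0]/q[2],q[1]/q[2],z])
def proj(n,X):
    q=P(n)@np.append(X,1); return q[:2]/q[2]
E
python3 - <<'E'
from h import *
S=dict(hpf=((298.5,151.5),(350,216.5)),hmf=((292,145.5),(355,231)),spm=((318,143),(325.5,227)),smm=((311.5,136.5),(333,242.5)),spb=((362,125),(269.5,257)),smb=((354,118),(277.5,271)))
for k,v in S.items(): print(k,tri(*v).round(4))
for z in (.2,.205,.21,.215): 
    c=[plane("top",v[1],z) for v in S.values()]
    print(z,"front w",np.linalg.norm(c[0]-c[1]),"sleeve w",np.linalg.norm(c[2]-c[3]),"L",np.linalg.norm(c[2]-c[4]),np.linalg.norm(c[3]-c[5]))
    d=(c[2]-c[4]+c[3]-c[5]); print(np.arctan2(d[1],d[0]), (c[2]+c[3])/2)
z=.014
for t in [(376,184),(405,240),(302,297)]: print(plane("top",t,z).round(4))
E
```

```text
hpf [ 0.5098 -0.0504  0.2132]
hmf [ 0.4814 -0.0599  0.2086]
spm [ 0.4907 -0.0033  0.2147]
smm [ 0.4606 -0.0151  0.2113]
spb [0.4375 0.1071 0.2106]
smb [0.4103 0.093  0.2129]
0.2 front w 0.030435110789983927 sleeve w 0.03394879730556658 L 0.12399278364793752 0.12099839641162209
-1.1264206092663878 [ 0.47709458 -0.01032662  0.2       ]
0.205 front w 0.0302674293153439 sleeve w 0.033761757263762814 L 0.12330964853631289 0.12033175880089013
-1.1264206092663873 [ 0.47648702 -0.01026521  0.205     ]
0.21 front w 0.030099747840703503 sleeve w 0.033574717221959205 L 0.12262651342468817 0.11966512119015818
-1.126420609266388 [ 0.47587945 -0.01020379  0.21      ]
0.215 front w 0.029932066366063468 sleeve w 0.03338767718015559 L 0.12194337831306352 0.11899848357942637
-1.1264206092663873 [ 0.47527189 -0.01014238  0.215     ]
[ 0.6184 -0.131   0.014 ]
[ 0.48  -0.191  0.014]
[0.3581 0.0562 0.014 ]
```

Run:
```python
from h import *
im=cv2.GaussianBlur(cv2.cvtColor(cv2.imread("pics/top0.png"),cv2.COLOR_BGR2GRAY),(0,0),.8).astype(np.float32)
def edge(p,q,r=3.5):
    p=np.array(p,float);q=np.array(q,float);d=(q-p)/np.linalg.norm(q-p);n=np.array([-d[1],d[0]]);pts=[]
    for f in np.linspace(.1,.9,40):
        c=p+f*(q-p);s=np.arange(-r,r+.01,.1);xy=c+s[:,None]*n
        v=cv2.remap(im,xy[:,0].astype(np.float32)[None],xy[:,1].astype(np.float32)[None],cv2.INTER_LINEAR)[0]
        pts.append(xy[np.argmax(abs(np.gradient(v)))])
    l=cv2.fitLine(np.array(pts,np.float32),cv2.DIST_HUBER,0,.01,.01).ravel()
    return l
def ang(l,z):
    a=plane("top",l[2:]-l[:2]*20,z);b=plane("top",l[2:]+l[:2]*20,z);return np.arctan2(*(b-a)[[1,0]])
for n,p,q,z in[("s+",(269.5,257),(325.5,227),.2125),("s-",(277.5,271),(333,242.5),.2125),("plate-",(302,297),(405,240),.014),("plate+",(275,234),(376,184),.014),("h+",(329,225),(350,216.5),.214),("h-",(336.5,240),(355,231),.214),("mouth",(325.5,227),(333,242.5),.2125),("hfront",(350,216.5),(355,231),.214),("plfront",(376,185),(405,240),.014)]:
    l=edge(p,q);print(n,l.round(3),ang(l,z).round(4))
c,s=np.cos(-1.122),np.sin(-1.122)
g=np.array([.4875,-.0354,.198]);print("btn proj",proj("scene",g+.02*np.array([-s,c,0])),proj("top",g+np.array([-s*.02,c*.02,.007])), "ctr top",proj("top",g+[0,0,.016]))
```

```text
s+ [  0.886  -0.463 296.984 241.037] -1.1264
s- [  0.883  -0.469 304.925 256.116] -1.1228
plate- [  0.836  -0.549 359.519 264.415] -1.0382
plate+ [  0.877  -0.481 320.089 214.223] -1.1032
h+ [  0.913  -0.407 340.067 220.294] -1.1889
h- [  0.891  -0.454 343.712 234.301] -1.1399
mouth [  0.465   0.886 329.33  234.319] -2.7016
hfront [  0.517   0.856 354.16  224.176] -2.6522
plfront [  0.493   0.87  387.036 208.847] -2.6939
btn proj [308.31898207 154.57190646] [336.97134438 219.71244655] ctr top [341.96488212 227.99906   ]
```

Call:
{"method": "apply_moves", "body": {
  "plan": [0.087,0,0,-0.03,8.75,0.087,0,0,-0.03,8.75,0.087,0,0,-0.03,8.75,0.087,0,0,-0.02,8.75,0.087,0,0,0,8.75]
}}

```text
t: 0.72
eef_pos: [0.2184, 0.5862, 0.309]
orientation: [-2.655, 1.674, 0.002]
wrist_force: [-1.2, 0.0, -0.2]
gripper_width: 0.0871
```

Call:
{"method": "apply_moves", "body": {
  "plan": [0.087,0.06,0.0025,0,0,0.087,0.06,0.0025,0,0,0.087,0.06,0.0025,0,0,0.087,0.06,0.0025,0,0,0.087,0.06,0.0025,0,0,0.087,0.06,0.0025,0,0,0.087,0.06,0.0025,0,0,0.087,0.06,0.0025,0,0,0.087,0.06,0.0025,0,0,0.087,0.06,0.0025,0,0]
}}

```text
t: 1.98
eef_pos: [0.4571, 0.0327, 0.3071]
orientation: [-2.661, 1.669, 0.0]
wrist_force: [1.1, 1.3, -0.6]
gripper_width: 0.0872
```

```bash
cat >> h.py <<'E'
G=np.array([.4875,-.0354,.198]); YAW=-1.124
def st():
    s=get_state(); R=cv2.Rodrigues(np.array(s["orientation"]))[0]
    d=G-[0,0,.019]-s["eef_pos"]; print("t",s["t"],"pos",s["eef_pos"].round(4),"toolx yaw",np.arctan2(R[1,0],R[0,0]).round(4),"delta tool",(R.T@d).round(4),"F tool",(R.T@s["wrist_force"]).round(1),"w",round(s["gripper_width"],4),"j6",s["joint_positions"].round(2))
E
python3 -c "
from h import *
st()"
```

```text
t 1.975 pos [0.4571 0.0327 0.3071] toolx yaw -1.1201 delta tool [0.0745 0.0023 0.1281] F tool [-0.7 -1.5  0.6] w 0.0872 j6 [ 0.43  0.03 -0.18 -0.   -1.36  0.02]
```

Call:
{"method": "apply_moves", "body": {
  "plan": [0.087,0.04,0,0,0.2,0.087,0.036,0,0,0,0.087,0,0,0.03,0,0.087,0,0,0.02,0,0.087,0,0,0,0,0.087,0,0,0,0]
}}

```text
t: 2.72
eef_pos: [0.4904, -0.0338, 0.2581]
orientation: [-2.658, 1.673, -0.002]
wrist_force: [0.6, 0.1, 0.5]
gripper_width: 0.087
```

```bash
python3 -c "
from h import *
st()
im=read_camera('scene');cv2.imwrite('pics/s1.png',cv2.resize(im[80:180,250:400,::-1],None,fx=5,fy=5,interpolation=2))
im=read_camera('top');cv2.imwrite('pics/t1.png',cv2.resize(im[160:280,260:400,::-1],None,fx=5,fy=5,interpolation=2))"
```

```text
t 2.725 pos [ 0.4904 -0.0338  0.2581] toolx yaw -1.1235 delta tool [0.0001 0.0034 0.0791] F tool [ 0.2 -0.6 -0.5] w 0.087 j6 [ 0.26  0.11 -0.21  0.   -1.25  0.18]
```

View pics/s1.png

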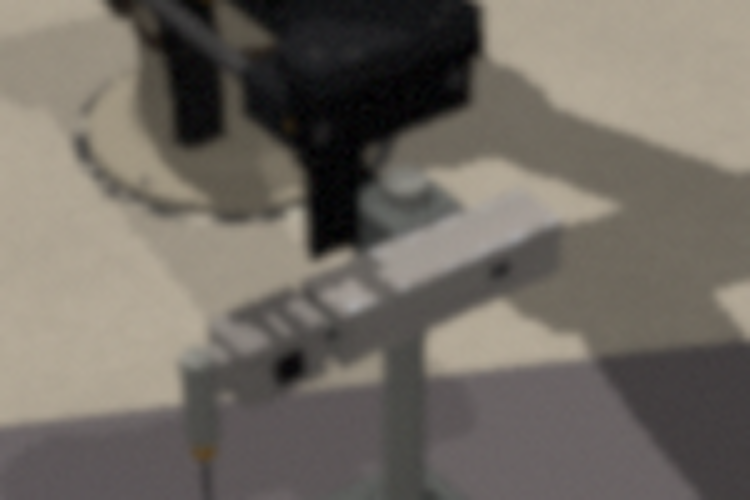

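View pics/t1.png

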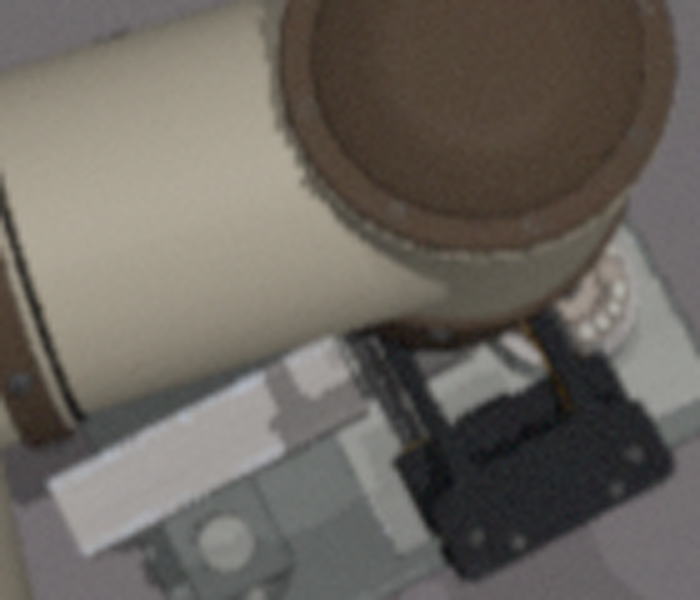

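```bash
python3 -c "
from h import *
s=get_state();R=cv2.Rodrigues(np.array(s['orientation']))[0]
for k in(-.05,0,.05):
  p=s['eef_pos']+R[:,1]*k;print(k,p.round(3),proj('scene',p).round(1),proj('top',p).round(1))
im=read_camera('scene');cv2.imwrite('pics/s2.png',cv2.resize(im[0:200,200:440,::-1],None,fx=3.3,fy=3,interpolation=2))"
```

```text
-0.05 [ 0.536 -0.012  0.258] [316.7 139.7] [329.1 199.7]
0 [ 0.491 -0.034  0.258] [303.  127.8] [341.8 223.2]
0.05 [ 0.445 -0.055  0.258] [290.2 116.6] [354.8 247.1]
```

View pics/s2.png

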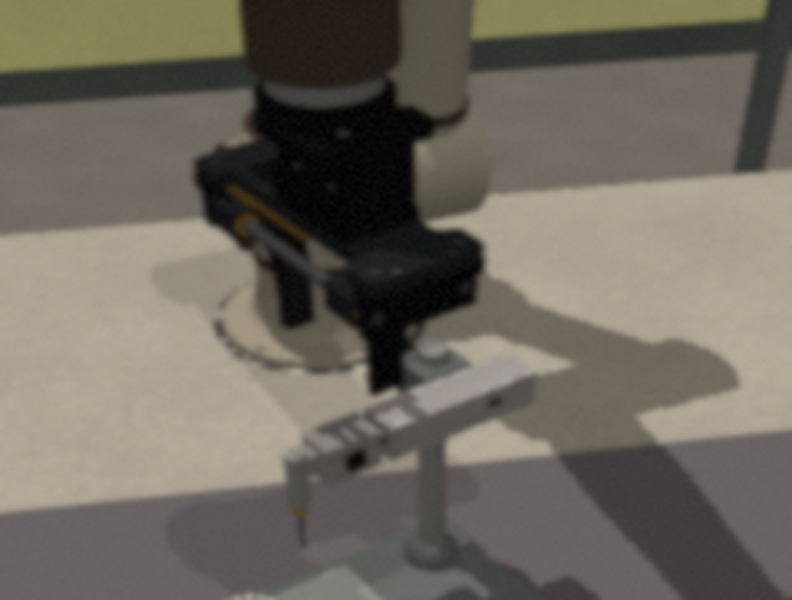

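Call:
{"method": "apply_moves", "body": {
  "plan": [0.087,0,0.003,0.02,0,0.087,0,0,0.02,0,0.087,0,0,0.02,0,0.087,0,0,0.018,0,0.087,0,0,0,0,0.087,0,0,0,0]
}}

```text
t: 3.62
eef_pos: [0.4881, -0.035, 0.1804]
orientation: [-2.658, 1.673, -0.003]
wrist_force: [0.1, 0.9, 0.4]
gripper_width: 0.087
```

```bash
python3 -c "
from h import *
st()
s=get_state();R=cv2.Rodrigues(np.array(s['orientation']))[0]
for k in(-.05,0,.05):
  p=s['eef_pos']+R[:,1]*k;print(k,p.round(3),proj('scene',p).round(1),proj('top',p).round(1))
im=read_camera('scene');cv2.imwrite('pics/s3.png',cv2.resize(im[80:200,250:400,::-1],None,fx=5,fy=5,interpolation=2))"
```

```text
t 3.625 pos [ 0.4881 -0.035   0.1804] toolx yaw -1.1234 delta tool [0.0001 0.0007 0.0014] F tool [-0.7 -0.5 -0.4] w 0.087 j6 [ 0.26  0.17 -0.34  0.   -1.06  0.19]
-0.05 [ 0.533 -0.013  0.18 ] [316.6 168.3] [329.5 208.4]
0 [ 0.488 -0.035  0.18 ] [303.7 156.2] [341.2 230. ]
0.05 [ 0.443 -0.057  0.18 ] [291.7 144.9] [353.1 252. ]
```

View pics/s3.png

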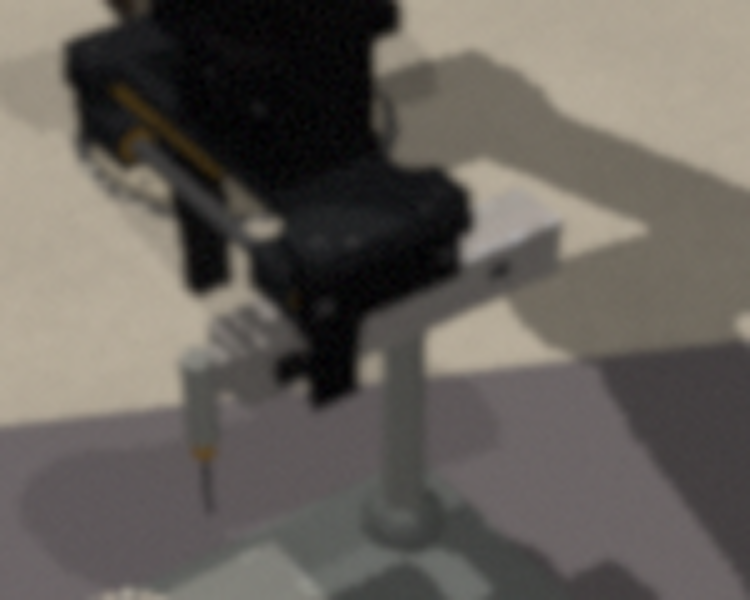

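```bash
python3 -c "
from h import *
e=np.array([.4904,-.0338,.2581]);R=cv2.Rodrigues(np.array([-2.658,1.673,-.002]))[0]
for z in (-.07,-.09,-.11,-.13):
  for x in(-.0375,.0375):
    print(z,x,proj('top',e+R@[x,.095,z]).round(1),proj('scene',e+R@[x,-.095,z]).round(1))
im=read_camera('top');cv2.imwrite('pics/t3.png',cv2.resize(im[160:280,260:400,::-1],None,fx=5,fy=5,interpolation=2))"
```

```text
-0.07 -0.0375 [350.6 277.9] [346.5 114.2]
-0.07 0.0375 [390.  256.5] [313.1 128.3]
-0.09 -0.0375 [351.2 277.5] [346.9 104.9]
-0.09 0.0375 [391.6 255.6] [312.8 118.8]
-0.11 -0.0375 [351.9 277.1] [347.3  95.1]
-0.11 0.0375 [393.4 254.7] [312.5 109. ]
-0.13 -0.0375 [352.6 276.7] [347.7  85. ]
-0.13 0.0375 [395.2 253.7] [312.2  98.7]
```

View pics/t3.png

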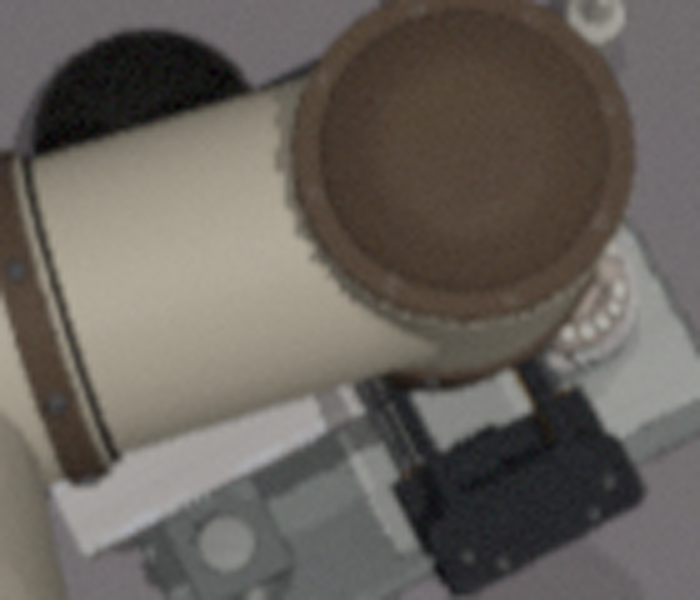

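```bash
python3 -c "
from h import *
for t,s in [((376,184),'~(274,250)'),((405,240),'left corner (244.5,215.5)')]: print(proj('scene',plane('top',t,.014)).round(1),s)
# robot base, mat corners at z=0
for t in [(139,110),(499,98),(131,338),(525,324)]: print(proj('scene',plane('top',t,0)).round(1))
print(proj('scene',np.zeros(3)))
"
```

```text
[272.6 254.1] ~(274,250)
[243.9 213.1] left corner (244.5,215.5)
[564.8 303.4]
[104.  377.4]
[456.5 141. ]
[146.7 175.5]
[296.56157621 105.11548165]
```

Call:
{"method": "apply_moves", "body": {
  "plan": [0.06,0,0,0,0,0.06,0,0,0,0,0.06,0,0,0,0]
}}

```text
t: 4.1
eef_pos: [0.4873, -0.0352, 0.1794]
orientation: [-2.658, 1.674, -0.0]
wrist_force: [-0.2, -0.2, -0.2]
gripper_width: 0.0656
```

```bash
python3 -c "
from h import *
st()
s=get_state();R=cv2.Rodrigues(np.array(s['orientation']))[0]
for k in(-.037,-.045,-.03):
  for z in (0,-.02):
    p=s['eef_pos']+R@[0,k,z];print(k,z,proj('scene',p).round(1))
im=read_camera('scene');cv2.imwrite('pics/s4.png',cv2.resize(im[110:180,270:370,::-1],None,fx=8,fy=8,interpolation=2))"
```

```text
t 4.1 pos [ 0.4873 -0.0352  0.1794] toolx yaw -1.1238 delta tool [ 0.0003 -0.0001  0.0004] F tool [0.1 0.2 0.2] w 0.0656 j6 [ 0.26  0.17 -0.34  0.   -1.06  0.19]
-0.037 0 [313.  165.2]
-0.037 -0.02 [312.8 158.1]
-0.045 0 [315.1 167.2]
-0.045 -0.02 [314.9 160.1]
-0.03 0 [311.2 163.5]
-0.03 -0.02 [311.  156.4]
```

View pics/s4.png

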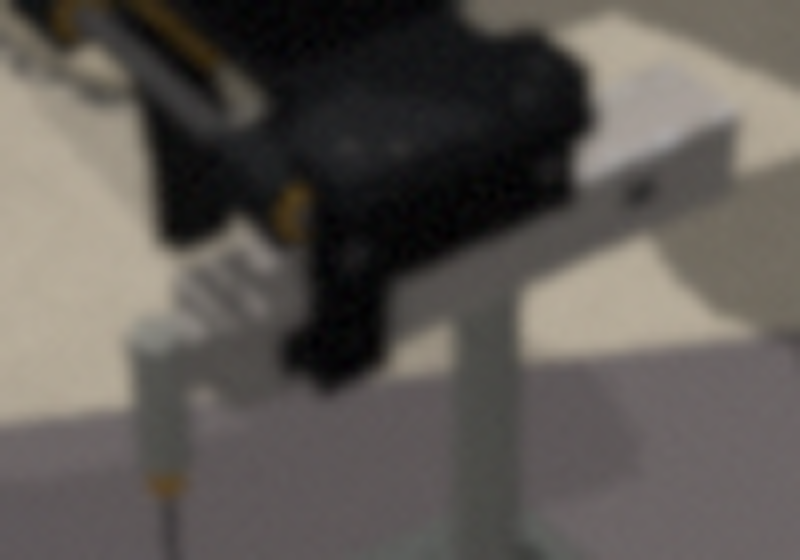

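Call:
{"method": "apply_moves", "body": {
  "plan": [0.06,0,0,0.007,0,0.06,0,0,0.006,0,0.06,0,0,0,0]
}}

```text
t: 4.53
eef_pos: [0.4866, -0.0353, 0.1654]
orientation: [2.657, -1.673, -0.002]
wrist_force: [-0.1, -1.0, 0.0]
gripper_width: 0.0601
```

```bash
python3 -c "
from h import *
st()
im=read_camera('scene');cv2.imwrite('pics/s5.png',cv2.resize(im[110:180,270:370,::-1],None,fx=8,fy=8,interpolation=2))"
```

```text
t 4.525 pos [ 0.4866 -0.0353  0.1654] toolx yaw -1.124 delta tool [ 0.0004 -0.0007 -0.0136] F tool [ 0.9  0.5 -0. ] w 0.0601 j6 [ 0.26  0.18 -0.37 -0.   -1.03  0.19]
```

View pics/s5.png

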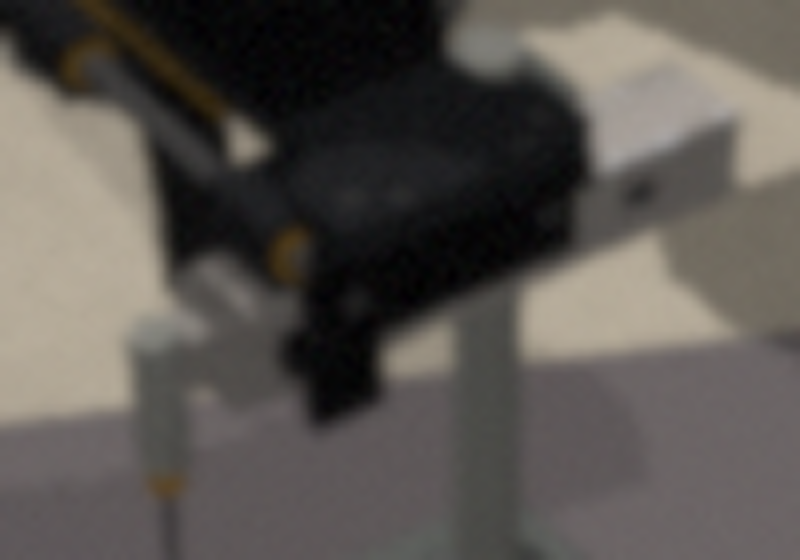

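Call:
{"method": "apply_moves", "body": {
  "plan": [0.04,0,0,0,0,0.04,0,0,0,0,0.01,0,0,0,0,0.01,0,0,0,0,0.01,0,0,0,0,0.01,0,0,0,0]
}}

```text
t: 5.32
eef_pos: [0.4892, -0.0343, 0.1664]
orientation: [-2.655, 1.672, -0.004]
wrist_force: [4.8, 1.4, -4.1]
gripper_width: 0.0297
```

```bash
python3 -c "
from h import *
st()
im=read_camera('scene');cv2.imwrite('pics/s6.png',cv2.resize(im[110:180,270:370,::-1],None,fx=8,fy=8,interpolation=2))"
```

```text
t 5.325 pos [ 0.4892 -0.0343  0.1664] toolx yaw -1.1239 delta tool [ 0.0003  0.002  -0.0126] F tool [ 0.8 -4.9  4.2] w 0.0297 j6 [ 0.26  0.18 -0.36 -0.   -1.02  0.19]
```

View pics/s6.png

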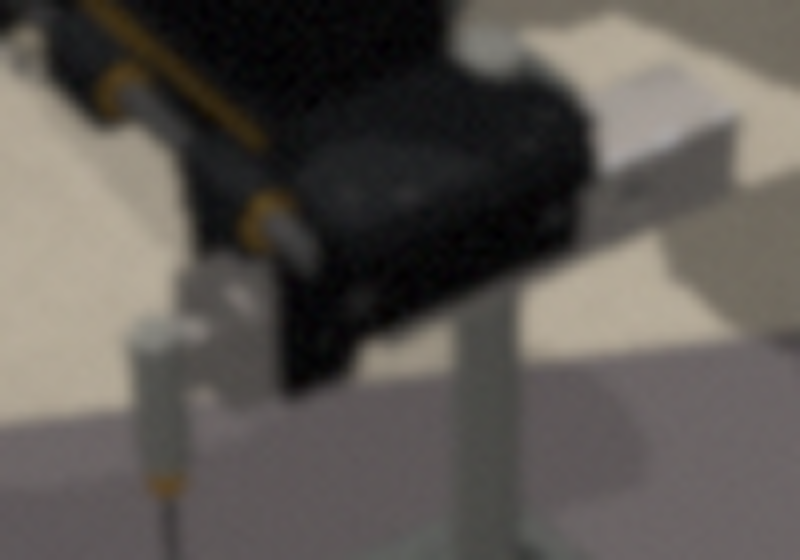

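Call:
{"method": "apply_moves", "body": {
  "plan": [0.01,0,-0.002,0,0,0.01,0.003,0,0,0,0.01,0.005,0,0,0,0.01,0.005,0,0,0,0.01,0.005,0,0,0,0.01,0.003,0,0,0,0.01,0,0,0,0]
}}

```text
t: 6.25
eef_pos: [0.4983, -0.0536, 0.1664]
orientation: [-2.658, 1.674, -0.001]
wrist_force: [-0.9, 3.4, 2.9]
gripper_width: 0.0298
```

```bash
python3 -c "
from h import *
st()
im=read_camera('scene');cv2.imwrite('pics/s7.png',cv2.resize(im[110:180,270:370,::-1],None,fx=8,fy=8,interpolation=2))
im=read_camera('top');cv2.imwrite('pics/t7.png',cv2.resize(im[160:280,260:400,::-1],None,fx=5,fy=5,interpolation=2))"
```

```text
t 6.25 pos [ 0.4983 -0.0536  0.1664] toolx yaw -1.1242 delta tool [-0.021   0.0019 -0.0126] F tool [-3.4 -0.6 -2.9] w 0.0298 j6 [ 0.22  0.2  -0.34  0.   -1.03  0.23]
```

View pics/s7.png

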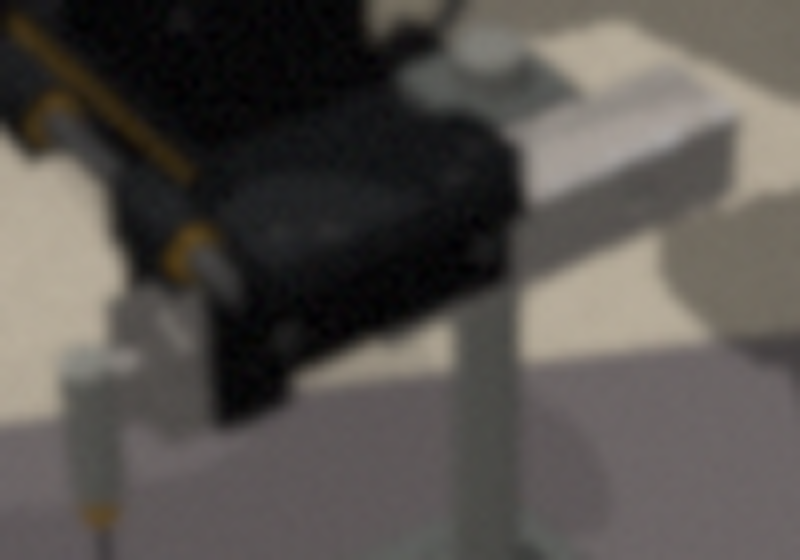

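View pics/t7.png

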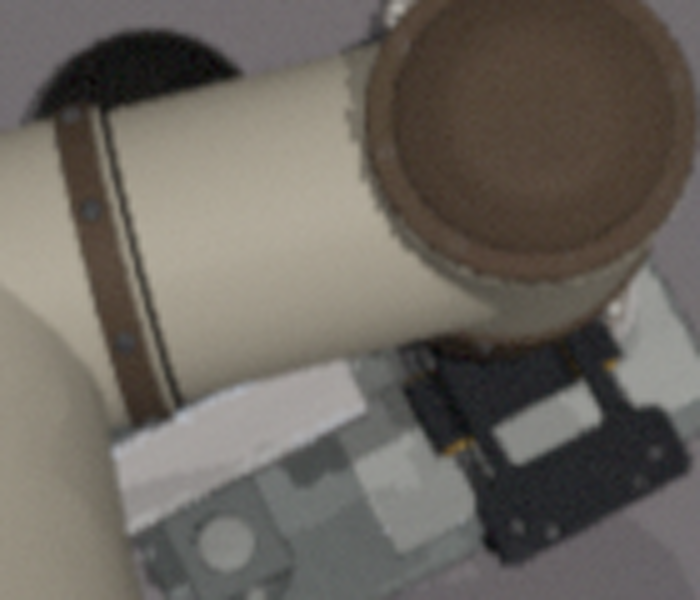

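Call:
{"method": "apply_moves", "body": {
  "plan": [0.01,0.004,0,0,0,0.01,0.005,0,0,0,0.01,0.005,0,0,0,0.01,0.005,0,0,0,0.01,0.005,0,0,0,0.01,0.004,0,0,0,0.01,0,0,0,0,0.01,0,0,0,0]
}}

```text
t: 7.35
eef_pos: [0.5102, -0.0788, 0.1664]
orientation: [2.658, -1.674, 0.0]
wrist_force: [-2.8, 3.5, 4.9]
gripper_width: 0.0298
```

```bash
python3 -c "
from h import *
st()
im=read_camera('scene');cv2.imwrite('pics/s8.png',cv2.resize(im[110:180,260:360,::-1],None,fx=8,fy=8,interpolation=2))
im=read_camera('top');cv2.imwrite('pics/t8.png',cv2.resize(im[205:265,300:400,::-1],None,fx=8,fy=8,interpolation=2))"
```

```text
t 7.35 pos [ 0.5102 -0.0788  0.1664] toolx yaw -1.124 delta tool [-0.0489  0.0017 -0.0126] F tool [-4.3  1.  -4.9] w 0.0298 j6 [ 0.16  0.23 -0.3   0.   -1.04  0.29]
```

View pics/s8.png

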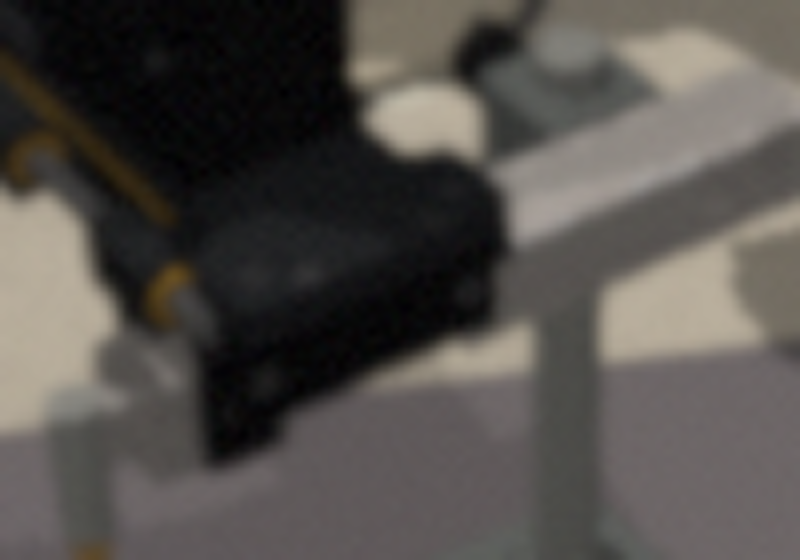

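View pics/t8.png

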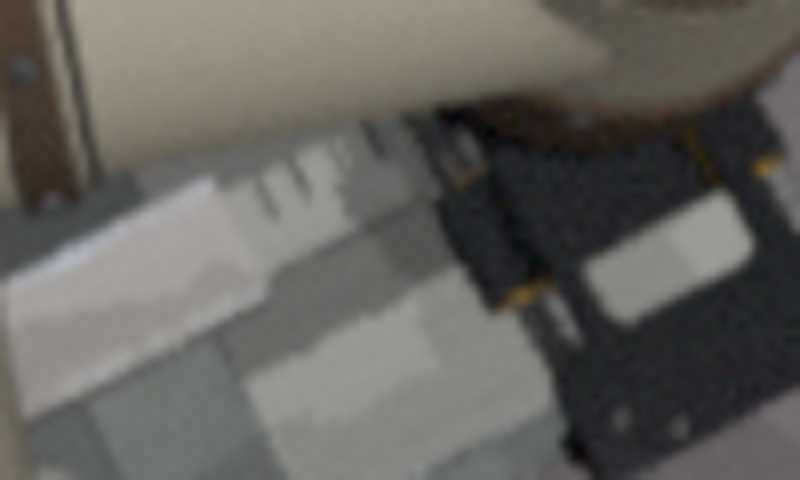

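Call:
{"method": "apply_moves", "body": {
  "plan": [0.01,0.001,0,0,0,0.01,0,0,0,0,0.01,0,0,0,0]
}}

```text
t: 7.82
eef_pos: [0.5106, -0.0796, 0.1664]
orientation: [2.658, -1.674, -0.0]
wrist_force: [-3.1, 4.9, 5.2]
gripper_width: 0.0298
```

```bash
python3 -c "
from h import *
st()
im=np.mean([read_camera('top').astype(float) for _ in range(6)],0).astype(np.uint8)
np.save('t9.npy',im)
c=cv2.resize(im[215:250,315:355,::-1],None,fx=18,fy=16,interpolation=cv2.INTER_CUBIC)
cv2.imwrite('pics/t9.png',cv2.convertScaleAbs(c,alpha=1.3))
# profile along boom axis direction, in mm from mouth, at several lateral offsets
d=np.array([np.cos(YAW),np.sin(YAW),0]);n=np.array([-d[1],d[0],0])
m=np.array([.4756,-.0102,.2125])
g=cv2.cvtColor(im,cv2.COLOR_RGB2GRAY).astype(np.float32)
x=np.arange(-8,36,1.)
pr=[]
for o in (2,4,6,-2,-4,-6,-8):
  uv=np.array([proj('top',m+d*k/1e3+n*o/1e3-[0,0,.004]) for k in x]).astype(np.float32)
  print(o,cv2.remap(g,uv[:,0][None],uv[:,1][None],cv2.INTER_CUBIC)[0].astype(int).tolist())
"
```

```text
t 7.825 pos [ 0.5106 -0.0796  0.1664] toolx yaw -1.1239 delta tool [-0.0498  0.0017 -0.0126] F tool [-5.8  0.7 -5.2] w 0.0298 j6 [ 0.16  0.23 -0.3   0.   -1.04  0.29]
2 [160, 160, 160, 160, 160, 160, 160, 158, 153, 140, 131, 134, 143, 149, 150, 150, 149, 146, 139, 130, 126, 135, 147, 150, 149, 149, 147, 143, 137, 132, 134, 142, 146, 148, 147, 143, 137, 132, 124, 120, 115, 119, 121, 114]
4 [159, 160, 160, 160, 160, 160, 159, 157, 149, 137, 130, 135, 145, 149, 149, 149, 149, 144, 135, 122, 112, 118, 134, 147, 150, 149, 146, 142, 132, 121, 120, 132, 146, 149, 149, 148, 147, 144, 140, 128, 116, 111, 116, 115]
6 [160, 161, 161, 161, 160, 160, 161, 159, 155, 142, 130, 131, 141, 149, 150, 149, 148, 144, 133, 120, 114, 122, 138, 146, 148, 150, 148, 142, 132, 121, 116, 126, 140, 148, 150, 149, 149, 146, 137, 125, 114, 114, 117, 112]
-2 [147, 149, 151, 152, 155, 158, 160, 158, 152, 140, 132, 135, 143, 148, 149, 149, 148, 148, 149, 150, 149, 149, 149, 148, 148, 149, 149, 149, 149, 149, 149, 149, 150, 149, 148, 141, 128, 113, 102, 102, 102, 103, 104, 103]
-4 [144, 144, 144, 146, 149, 152, 156, 157, 150, 136, 126, 131, 141, 147, 148, 148, 148, 147, 148, 148, 147, 147, 148, 147, 148, 148, 148, 148, 148, 148, 148, 148, 148, 148, 146, 139, 127, 113, 105, 102, 102, 103, 103, 102]
-6 [144, 144, 144, 145, 146, 148, 152, 153, 150, 143, 139, 141, 144, 146, 147, 147, 147, 147, 146, 146, 146, 146, 147, 147, 146, 147, 147, 146, 146, 147, 147, 147, 147, 147, 147, 144, 133, 121, 108, 103, 100, 101, 101, 101]
-8 [146, 145, 143, 143, 143, 143, 143, 143, 139, 134, 131, 133, 136, 139, 140, 141, 142, 141, 141, 140, 141, 140, 141, 142, 141, 141, 140, 142, 142, 141, 141, 142, 143, 142, 141, 139, 135, 121, 107, 98, 98, 98, 99, 99]
```

View pics/t9.png

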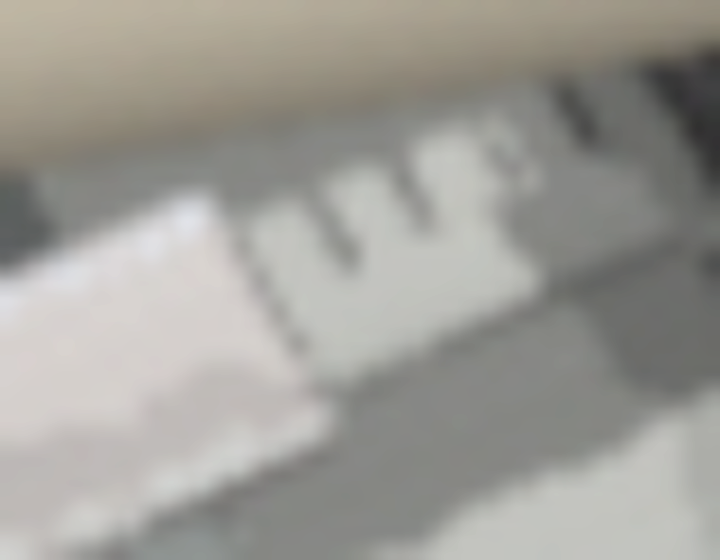

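```bash
python3 -c "
from h import *
d=np.array([np.cos(YAW),np.sin(YAW),0]);n=np.array([-d[1],d[0],0])
m=np.array([.4756,-.0102,.2125])
x=np.arange(-4,8,.5)
for im in (cv2.imread('pics/top0.png')[:,:,::-1].copy(),np.load('t9.npy')):
 g=cv2.cvtColor(im,cv2.COLOR_RGB2GRAY).astype(np.float32)
 for o in (5,2,-2,-5):
  uv=np.array([proj('top',m+d*k/1e3+n*o/1e3-[0,0,.004]) for k in x]).astype(np.float32)
  v=cv2.remap(g,uv[:,0][None],uv[:,1][None],cv2.INTER_CUBIC)[0]
  print(o,v.astype(int).tolist(),x[v.argmin()])
"
```

```text
5 [162, 161, 161, 161, 160, 159, 158, 155, 150, 144, 137, 131, 128, 128, 132, 139, 144, 145, 144, 140, 136, 131, 127, 123] 7.5
2 [161, 161, 161, 161, 161, 160, 158, 156, 153, 147, 141, 136, 133, 133, 136, 140, 144, 147, 147, 145, 142, 138, 134, 131] 7.5
-2 [161, 161, 162, 162, 162, 160, 159, 156, 153, 147, 141, 135, 132, 133, 135, 140, 144, 146, 146, 144, 140, 135, 131, 129] 7.5
-5 [164, 164, 163, 164, 163, 163, 161, 158, 154, 149, 144, 141, 141, 143, 147, 148, 148, 147, 144, 140, 135, 129, 124, 121] 7.5
5 [160, 160, 160, 160, 159, 158, 157, 155, 151, 145, 137, 131, 127, 127, 131, 138, 144, 148, 150, 150, 149, 149, 149, 149] 2.5
2 [160, 160, 160, 160, 160, 159, 158, 156, 153, 147, 140, 134, 131, 131, 134, 139, 143, 146, 149, 150, 150, 150, 150, 150] 2.5
-2 [155, 157, 158, 160, 160, 160, 158, 155, 152, 146, 140, 134, 132, 133, 135, 140, 143, 146, 148, 149, 149, 149, 149, 148] 2.0
-5 [146, 148, 151, 153, 155, 156, 156, 153, 150, 146, 140, 136, 135, 135, 138, 141, 143, 144, 146, 147, 148, 148, 148, 148] 2.0
```

Call:
{"method": "apply_moves", "body": {
  "plan": [0.01,0,0,0,0,0.01,0,0,0,0,0.01,0,0,0,0,0.01,0,0,0,0]
}}

```text
t: 8.62
eef_pos: [0.5106, -0.0796, 0.1664]
orientation: [2.658, -1.674, 0.0]
wrist_force: [-2.2, 4.5, 5.4]
gripper_width: 0.0297
```

```bash
python3 -c "
from h import *
st();print(abs(get_state()['joint_velocities']).max())
cv2.imwrite('pics/s10.png',read_camera('scene')[:,:,::-1])"
```

```text
t 8.625 pos [ 0.5106 -0.0796  0.1664] toolx yaw -1.1238 delta tool [-0.0498  0.0017 -0.0126] F tool [-5.   0.  -5.4] w 0.0297 j6 [ 0.16  0.23 -0.3   0.   -1.04  0.29]
0.0015774754585077678
```

View pics/s10.png

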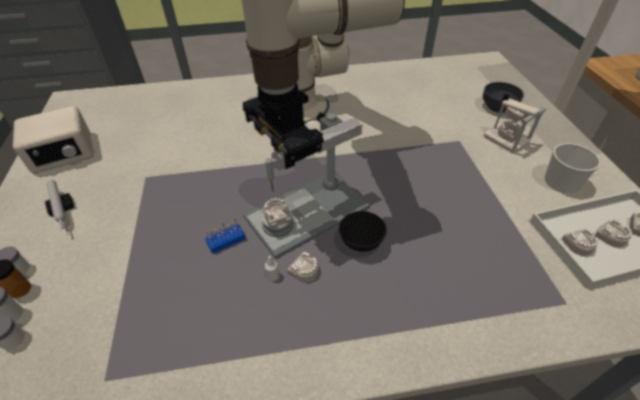

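The picture shows the rod at about (272,185), over the cast at (277,213). The bowl (363,231), bottle (272,268), spare cast (304,266) and blue bur block (225,237) are all where they started.

```bash
python3 -c "
from rig import *
print(hand_in())"
```

```text
the job is handed in; nothing more can be done
None
```

The boom is drawn out to the 50 mm line, and the gripper is still holding the grip head with the button squeezed in. I handed the job in at about 8.7 s; no verdict was reported.

- **Button:** the finger opening reads 29.7 mm on the 30 mm head, so the button is flush. I judged this from the opening alone, because the finger covers the button in the pictures.
- **Boom:** arm travel since the grip is 50.1 mm. In the top camera the 50 mm line now sits at the sleeve's mouth as the 0 line did at home, and the short lines follow at 10 mm steps.
- **Holding still:** the boom pulls back with about 5 N, as its spring should at 50 mm. Joint speeds are about zero, and the boom never slipped in the steps I checked.
- **Other things:** the survey table with the cast and the other bench items look unmoved in the last scene picture, compared by eye.

**One disagreement:** the fingertips appeared about 20 mm higher in the scene camera than the stated tool point. I went by the picture and gripped about 13 mm lower. The hand also shifted about 2.5 mm sideways as it closed on the head. I eased the commanded position by 2 mm, and the side force then fell to 1 N or less.

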